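# Find the high spot of a band-saw wheel with a plunger indicator

## Robot

A 7-joint arm with a two-finger parallel gripper is mounted at the origin on the work surface. World frame = base frame: x ahead of the robot, y to its left, z up, the work surface at z = 0. Lengths are in m, angles in rad, forces in N, time in s.
With the tool pointing down it reaches from about 0.425 to 0.875 m from the base axis. Payload 8.4 kg.
Tool frame: the origin (TCP) lies at the very end of the fingers, on their centre line; the grasp point (between the pads) lies 19 mm behind it; y points along the fingers, x is the direction in which the jaws open and shut, and the axes are right-handed (so a half turn about y gives the same grasp; the last joint's range is limited). The gripper opens to 85 mm and grips with 20 to 120 N. Pads are 22 mm wide; open, the fingers measure 114 mm over their backs; the gripper's body (76 mm by 85 mm) begins 54 mm behind the grasp point. The pads swing forward as they close: fully open they stand 13 mm farther back than shut.
Start: joints at [1.216, 0.333, 0.04, 1.465, -0.013, 1.343, -0.059], TCP at [0.164, -0.629, 0.231] pointing down, gripper open.
Joint ranges: [-2.58, 2.58], [-0.38, 2.09], [-1.3, 1.39], [0.25, 2.4], [-1.5, 4.64], [0.08, 2.09], [-2.65, 2.65]. Speed limits (rad/s): [2.22, 2.22, 2.79, 2.79, 3.14, 3.14, 3.14].

## Interface

Orientations are given as a unit quaternion [w, x, y, z].
In Python, from workcell import move_ptp, move_straight, set_joints, command_gripper, wait, ik, read_camera, get_calibration, Unreachable, job_done, read_t, read_joint_pos, read_joint_vel, read_effort, read_eef_pos, read_tcp_rot, read_contact_force, read_torque, read_grip_width gives the robot as it stands. Calls block until the motion is done:
- move_ptp(position, orientation): joint-space move of the TCP to a pose.
- move_straight(position, orientation=None, rate=0.15): straight line of the TCP; orientation=None keeps the orientation; rate is the mean speed in m/s.
- set_joints(angles): joint-space move.
- command_gripper(opening): finger opening in m; the grip force is fixed at half the most; returns when the fingers have stopped.
- wait(seconds).
- ik(position, orientation): joint angles nearest the present ones, or None.
- read_camera(name): name is "scene" or "top"; returns the picture (480x640x3 uint8, red, green, blue); there is no depth.
- get_calibration(name): a dict with "intrinsics" (3x3 intrinsics, pixels), "distortion" ([k1, k2, p1, p2, k3] as OpenCV has them; the pictures are not rectified), "camera_from_world" (4x4, takes a point from world to camera coordinates). Camera axes: x right, y up, looking along -z (the intrinsics and any distortion apply to the point x, -y, -z); pixel columns grow to the right and rows downward; lengths in m; the calibration is good to about 2 mm. A picture is of the moment at which its call begins. get_calibration takes no time and is no camera call.
A pose or a line that the arm cannot do raises Unreachable and nothing moves.
- job_done(): hands the job in, once; it reports no verdict.
Readings, each from a call of its own:
- read_t(): time.
- read_joint_pos(): joint angles.
- read_joint_vel(): joint speeds.
- read_effort(): joint torques, N m.
- read_eef_pos(): TCP position.
- read_tcp_rot(): TCP orientation.
- read_contact_force(): force on the tool from outside, world axes, zero at the start.
- read_torque(): the same for the moment, N m.
- read_grip_width(): finger opening in m.
Only numpy, scipy, OpenCV 4.12 (cv2) and the standard library are available. Lean on these libraries where they do the work, as an engineer would, in place of code of your own. Each camera call takes 0.05 s, during which the arm holds its last target.

## Task

Slide the dial indicator along its rail by the yellow grip until its plunger is pressed a third to a half of its travel into the wheel's tyre, and let go. Then turn the wheel by the red crank through a full turn counter-clockwise (seen from above), with the plunger pressed lightly on the tyre all the way round and never bottomed out, and leave the wheel standing with the highest spot of the whole tyre against the plunger, the crank released. Keep your fingers off the plunger and leave the other things on the bench and stand where they are.

Things in the scene. Friction and masses are not known exactly. Their poses are not given: they have to be found in the camera images.
- stand: Green steel truing stand, fixed to the bench: plate 240 x 430 x 15 mm. Origin on the wheel's upright axis at bench height; its y axis points level from the wheel axis along the indicator's rail; z up. The plate reaches from y = -120 to y = 310 mm.
- turnplate: Blue turn plate, disc 224 mm across, top 66 mm above the bench, clamped over the rubber-tyred band-saw wheel; both turn together about the upright axis, either way, without limit. Origin on the axis at bench height, z up; the crank stands on its -y axis. Turning takes 3 to 6 N at the crank; it stays where it is left.
- wheel_axis (a point): Point on the wheel's axis, 47 mm above the bench, level with the plunger. The black tyre under the plate (35 to 60 mm above the bench) has 100 mm radius and three smooth lumps about 45 degrees wide: one of 7 mm (highest spot, radius 107 mm), two of 3.5 to 4 mm. Their places relative to the crank are unknown, hidden by the plate. The highest starts at least 45 degrees from the plunger.
- crank_grip (a point): Centre of the red crank grip: upright free-spinning sleeve 18 mm in diameter, 45 mm tall (75 to 120 mm above the bench), centre 97.5 mm above the bench, 65 mm from the wheel axis. It spins on its pin, so it can be held with a fixed hand while it is carried round the circle. The highest thing near it below is the crank arm at 72 mm (hub nut 76 mm).
- carriage (a joint): How far the indicator has been slid along its rail towards the wheel, m: 0 fully back, 0.061 fully forward (end stop). At 0 the free plunger tip is 145 mm from the wheel axis. Rail friction about 9 N holds it where it is left.
- carriage_grip (a point): Centre of the graspable top of the yellow upright grip on the indicator's carriage: 14 mm thick along the stand's y axis, 30 mm wide across, top 105 mm above the bench, this point 91 mm above the bench; it slides along the stand's y axis (towards -y = towards the wheel). The dial in front of it, 66 mm across, centred 46 mm nearer to the wheel, is 64 mm high.
- plunger: Sprung plunger of the indicator, brass rod with a steel ball of 10 mm, level, pointing at the wheel axis along the stand's -y axis, 47 mm above the bench. Origin at the tip's foremost point. Travel 16 mm; spring 0.8 N at first touch, rising 0.2 N per mm to 4 N; pressed to the end of its travel it is hard, and more than 7 N on the tyre is too much.
- plunger_tip (a point): Foremost point of the plunger's ball, moves with it; its distance from the wheel axis while pressed is the tyre's radius there.
- needle (a joint): Red needle on the indicator's white dial, rad: 0 when the plunger is free, 0.3 rad per mm of plunger travel (4.8 rad at the full 16 mm). At 0 it points to the wheel; it turns clockwise seen from above; scale ticks every mm, longer every 4 mm.
- bearing_tin: Small yellow tin, 36 mm across, 35 mm tall, stands on the stand's plate (15 mm above the bench) beside the rail. Origin at the centre of its underside. Bystander.
- glue: Glue bottle, 60 mm across, 170 mm tall, on the bench. Origin at the centre of its underside. Bystander.
- offcut: Wooden offcut 140 x 60 x 45 mm on the bench. Origin at the centre of its underside. Bystander.
- spanner: Steel spanner 190 mm long lying on the bench. Bystander.

How it is judged:
On the way, in this order (a step that is already met when the one before it is completed fails the run):
1. the indicator has been slid up so that its plunger is pressed a third to a half of its travel into the tyre (needle between 1.35 and 2.6 rad, 4.5 to 8.7 mm), its grip let go (contact force between plunger and turnplate above 0.3 N and value of joint needle between 1.35 and 2.6 rad and contact force between each of the arm, the fingers and stand below 0.1 N), for 0.3 s.
2. the wheel is turned counter-clockwise: the crank passes the stand's +x side (65 mm circle), the plunger pressed on the tyre (x of crank_grip in the frame of stand above 0.055 m and contact force between plunger and turnplate above 0.2 N).
3. then its +y side, next to the plunger, the plunger pressed on the tyre (y of crank_grip in the frame of stand above 0.05 m and contact force between plunger and turnplate above 0.2 N).
4. then its -x side, the plunger pressed on the tyre (x of crank_grip in the frame of stand below -0.055 m and contact force between plunger and turnplate above 0.2 N).
5. and on until the crank is back within 40 mm of its start, the plunger pressed on the tyre (distance of crank_grip from where it was at the start of the episode below 0.04 m and contact force between plunger and turnplate above 0.2 N).
At the end, for the whole second after the job is handed in: The wheel is at rest, the plunger presses on the tyre (over 0.3 N) and the tyre's radius at the plunger is over 105.3 mm (the highest spot is 107 mm, the next lump 104 mm) (horizontal distance between plunger_tip and wheel_axis above 0.1053 m and contact force between plunger and turnplate above 0.3 N and angular speed of turnplate below 0.05 rad/s); the robot touches nothing.
It fails at once if the plunger presses on the tyre with more than 7 N (bottomed out) (contact force between plunger and turnplate above 7 N).
It fails at once if the wheel is turned (over 0.3 rad/s) while the plunger is off the tyre (value of joint needle below 0.03 rad and angular speed of turnplate above 0.3 rad/s).
It fails at once if fingers or arm press on the plunger (contact force between any of the fingers, the arm and plunger above 0.5 N).
It fails at once if a bystander (tin, glue, offcut or spanner) is moved over 30 mm (distance of any of bearing_tin, glue, offcut, spanner from where it was at the start of the episode above 0.03 m).
It also fails if it takes over 72 s, if anything falls off the work surface, if the arm or the gripper's body presses on something with over 40 N, if the wrist force passes 120 N, or if a joint passes its speed limit or range.

## Working session

There is one attempt and no reset: what is moved stays moved. The work goes in short steps, each a Python script; the robot and the scene stay as the last script left them, time stands still between calls to the robot, and variables do not carry over. Pictures are saved under pics/ and viewed, and the job is handed in when it is done.

```bash
ls; mkdir -p pics; python3 - <<'E'
from workcell import *
import cv2
for n in("scene","top"):
    cv2.imwrite(f"pics/{n}0.png",read_camera(n)[:,:,::-1]); c=get_calibration(n); print(n,c)
print(read_t(),read_eef_pos(),read_tcp_rot(),read_grip_width())
E
```

```text
pics
scene {'intrinsics': array([[453.48283308,   0.        , 327.40105553],
       [  0.        , 453.48283308, 236.13130961],
       [  0.        ,   0.        ,   1.        ]]), 'distortion': array([-0.08641935,  0.        ,  0.        ,  0.        ,  0.        ]), 'camera_from_world': array([[-3.18223989e-01,  9.48015509e-01,  2.96559755e-04,
         1.86033867e-01],
       [-7.48055479e-01, -2.51294782e-01,  6.14218147e-01,
         3.15970702e-01],
       [ 5.82362854e-01,  1.95237106e-01,  7.89136224e-01,
        -1.45741550e+00],
       [ 0.00000000e+00,  0.00000000e+00,  0.00000000e+00,
         1.00000000e+00]])}
top {'intrinsics': array([[438.52302593,   0.        , 319.72920706],
       [  0.        , 438.52302593, 238.70782012],
       [  0.        ,   0.        ,   1.        ]]), 'distortion': array([-0.09966387,  0.        ,  0.        ,  0.        ,  0.        ]), 'camera_from_world': array([[-2.69584133e-02, -9.99636505e-01, -3.19648907e-04,
        -2.03933689e-03],
       [ 9.79749975e-01, -2.64855714e-02,  1.98465365e-01,
        -5.34912222e-01],
       [-1.98401690e-01,  5.03713534e-03,  9.80107849e-01,
        -1.07381262e+00],
       [ 0.00000000e+00,  0.00000000e+00,  0.00000000e+00,
         1.00000000e+00]])}
0.1 [ 0.16431581 -0.62846275  0.23051837] [ 0.55997402 -0.55939581  0.43258801 -0.43170943] 0.0853205660669593
```

View pics/scene0.png

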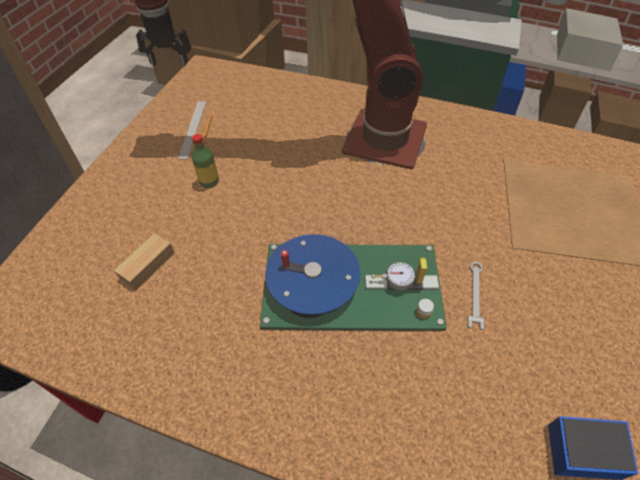

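View pics/top0.png

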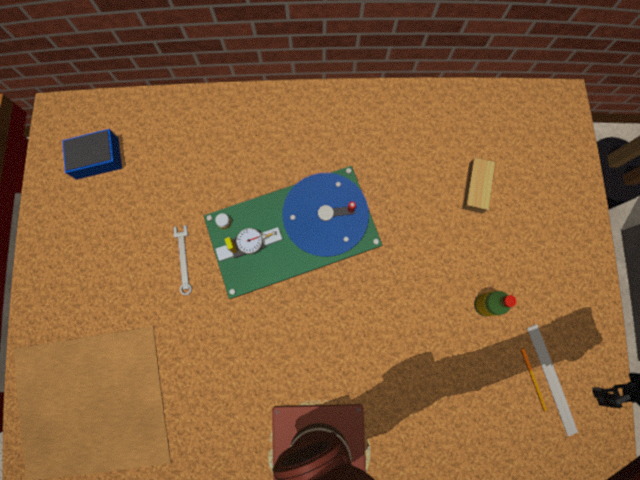

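```bash
cat > h.py <<'E'
import numpy as np, cv2
from workcell import *
def ray(n,uv):
    c=get_calibration(n); T=np.array(c["camera_from_world"])
    p=cv2.undistortPoints(np.array([[uv]],float),np.array(c["intrinsics"]),np.array(c["distortion"]))[0,0]
    d=T[:3,:3].T@np.array([p[0],-p[1],-1]); return -T[:3,:3].T@T[:3,3], d/np.linalg.norm(d)
def onz(n,uv,z):
    o,d=ray(n,uv); return o+d*(z-o[2])/d[2]
def tri(uvs,uvt):
    o1,d1=ray("scene",uvs);o2,d2=ray("top",uvt)
    A=np.stack([d1,-d2],1); s=np.linalg.lstsq(A,o2-o1,rcond=None)[0]
    a,b=o1+s[0]*d1,o2+s[1]*d2; return (a+b)/2,np.linalg.norm(a-b)
def proj(n,P):
    c=get_calibration(n);T=np.array(c["camera_from_world"]);q=T[:3,:3]@np.array(P)+T[:3,3]; q=q*[1,-1,-1]
    return cv2.projectPoints(q[None],np.zeros(3),np.zeros(3),np.array(c["intrinsics"]),np.array(c["distortion"]))[0].ravel()
def blobs(img,lo,hi,roi,minA=4):
    h=cv2.cvtColor(img,cv2.COLOR_RGB2HSV); m=cv2.inRange(h,lo,hi)
    k=np.zeros_like(m); x0,y0,x1,y1=roi; k[y0:y1,x0:x1]=m[y0:y1,x0:x1]
    n,l,s,c=cv2.connectedComponentsWithStats(k)
    return sorted([(int(s[i,4]),c[i],s[i,:4],l==i) for i in range(1,n) if s[i,4]>=minA],key=lambda t:-t[0])
E
python3 - <<'E'
from h import *
ims={"scene":read_camera("scene"),"top":read_camera("top")}
roi={"scene":(255,230,450,335),"top":(200,160,390,300)}
for n in ims:
    im=ims[n]
    x0,y0,x1,y1=roi[n]
    cv2.imwrite(f"pics/{n}_z.png",cv2.resize(im[y0:y1,x0:x1,::-1],None,fx=4,fy=4,interpolation=cv2.INTER_CUBIC))
    for nm,lo,hi,z in [("blue",(105,120,40),(125,255,255),.066),("red",(0,150,60),(8,255,255),.1),("red2",(172,150,60),(180,255,255),.1),("yel",(25,150,80),(35,255,255),.091),("green",(60,60,20),(90,255,255),.015)]:
        for b in blobs(im,lo,hi,roi[n])[:3]:
            print(n,nm,b[0],b[1].round(1),b[2],onz(n,b[1],z).round(4))
    b=blobs(im,(105,120,40),(125,255,255),roi[n])[0]
    cn=max(cv2.findContours(b[3].astype(np.uint8),cv2.RETR_EXTERNAL,cv2.CHAIN_APPROX_NONE)[0],key=len)
    P=np.array([onz(n,p[0],.066)[:2] for p in cn]); A=np.c_[2*P,np.ones(len(P))]
    s=np.linalg.lstsq(A,(P**2).sum(1),rcond=None)[0]; print("circle",s[:2],np.sqrt(s[2]+s[0]**2+s[1]**2))
E
```

```text
scene blue 5037 [314.2 275.4] [266 236  94  78] [ 0.6073 -0.0248  0.066 ]
scene red 29 [284.1 257.7] [282 253   6  12] [ 0.6042 -0.0989  0.1   ]
scene green 5388 [386.1 293.8] [307 245 139  84] [0.5712 0.1442 0.015 ]
scene green 405 [275.  318.4] [261 296  45  32] [ 0.717  -0.0834  0.015 ]
scene green 33 [269.8 252.1] [268 245   6  15] [ 0.5461 -0.1687  0.015 ]
circle [ 0.59946915 -0.03176518] 0.10855591914820321
top blue 5034 [324.5 214.7] [283 173  86  83] [ 0.5948 -0.0303  0.066 ]
top red 27 [350.9 208.1] [348 205   7   7] [ 0.6013 -0.0963  0.1   ]
top yel 72 [228.7 242.7] [225 237   9  13] [0.5231 0.2106 0.091 ]
top green 6143 [270.  245.8] [205 186 176 112] [0.5268 0.1158 0.015 ]
top green 140 [347.7 175.2] [333 167  27  21] [ 0.7184 -0.0983  0.015 ]
circle [ 0.59784161 -0.03263275] 0.10897965207897009
```

View pics/top_z.png

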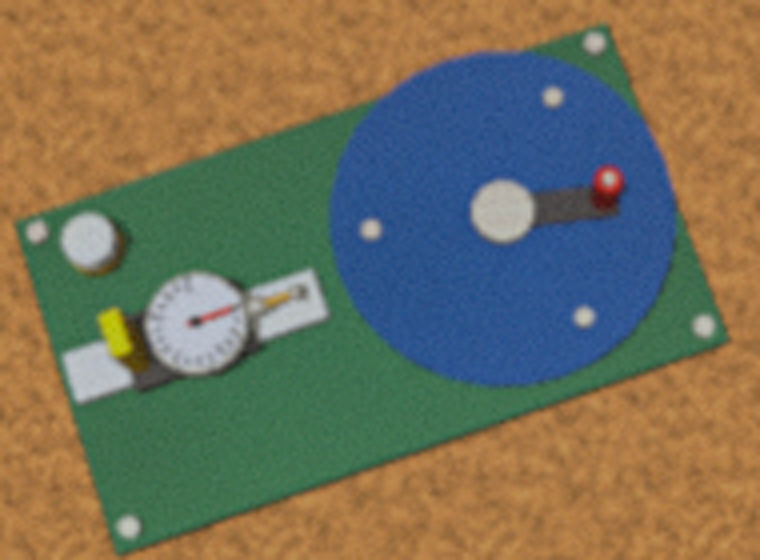

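View pics/scene_z.png

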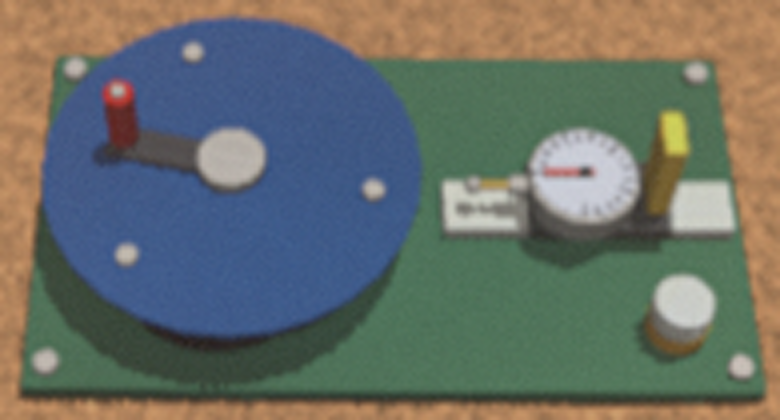

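```bash
python3 - <<'E'
from h import *
T=lambda x,y:(x/4+200-.375,y/4+160-.375)
S=lambda x,y:(x/4+255-.375,y/4+230-.375)
cs=[onz("top",T(*p),.015)[:2] for p in [(18,222),(605,25),(728,340),(120,553)]]
ss=[onz("scene",S(*p),.015)[:2] for p in [(764,396),(22,394),(57,58),(715,62)]]
for c in (cs,ss):
    c=np.array(c); print(c.round(4).tolist(), [np.linalg.norm(c[i]-c[(i+1)%4]).round(4) for i in range(4)])
    y=(c[0]+c[3])/2-(c[1]+c[2])/2; y/=np.linalg.norm(y); print("ydir",y,np.degrees(np.arctan2(y[1],y[0])), "axis", (c[1]+c[2])/2+.12*y, c.mean(0)-.095*y)
print("hub",onz("top",T(503,211),.076),onz("scene",S(231,157),.076), tri(S(231,157),T(503,211)))
print("crank",onz("top",T(609,180),.12),onz("scene",S(118,92),.12),tri(S(118,92),T(609,180)))
print("yel",onz("top",T(115,332),.105),onz("scene",S(674,130),.105),tri(S(674,130),T(115,332)))
E
```

```text
[[0.6161, 0.2948], [0.7454, -0.1082], [0.522, -0.1807], [0.3916, 0.2223]] [np.float64(0.4232), np.float64(0.2349), np.float64(0.4236), np.float64(0.236)]
ydir [-0.30661488  0.95183366] 107.85534509862188 axis [ 0.59688802 -0.03026606] [ 0.59789922 -0.03340515]
[[0.618, 0.2966], [0.7509, -0.1061], [0.5233, -0.181], [0.3902, 0.2256]] [np.float64(0.4241), np.float64(0.2397), np.float64(0.4278), np.float64(0.2386)]
ydir [-0.31221869  0.95001026] 108.19298988339362 axis [ 0.59962596 -0.02952038] [ 0.6002636  -0.03146058]
hub [ 0.59825078 -0.03260491  0.076     ] [ 0.59768502 -0.03255125  0.076     ] (array([ 0.59806865, -0.0324997 ,  0.07658694]), np.float64(0.00019330841048716512))
crank [ 0.60453108 -0.09742245  0.12      ] [ 0.60376773 -0.09739281  0.12      ] (array([ 0.60428008, -0.09724799,  0.1207632 ]), np.float64(0.00022963079354109398))
yel [0.52050819 0.20850752 0.105     ] [0.51801625 0.2084082  0.105     ] (array([0.51996712, 0.20816166, 0.107571  ]), np.float64(0.00037778946983511494))
```

```bash
cat >> h.py <<'E'
AX=np.array([.5983,-.0325]); TH=np.radians(108.1)
YD=np.array([np.cos(TH),np.sin(TH)]); XD=np.array([YD[1],-YD[0]])
def stand(P): r=np.array(P)[:2]-AX; return np.array([r@XD,r@YD])
def world(x,y): return AX+x*XD+y*YD
from scipy.spatial.transform import Rotation as R
def quat(ang,):  # tool x at heading ang, tool y down
    x=np.array([np.cos(ang),np.sin(ang),0]);y=np.array([0,0,-1.]);z=np.cross(x,y)
    q=R.from_matrix(np.stack([x,y,z],1)).as_quat(); return [q[3],q[0],q[1],q[2]]
E
python3 - <<'E'
from h import *
T=lambda x,y:(x/4+200-.375,y/4+160-.375)
S=lambda x,y:(x/4+255-.375,y/4+230-.375)
for nm,s,t in [("ball",(471,183),(300,292)),("dial",(585,172),(195,322)),("yel",(674,130),(115,332)),("crank",(118,92),(609,180))]:
    P,e=tri(S(*s),T(*t)); print(nm,P.round(4),e.round(4),stand(P).round(4))
print("tin",stand(onz("top",T(88,240),.05)))
for n in("top","scene"): print(n,ray(n,(320,240))[0])
print(R.from_quat(np.roll(read_tcp_rot(),-1)).as_matrix().round(2))
g=world(0,.2535)
for a in (TH,TH-np.pi):
    print("grip",ik([*g,.076],quat(a)))
for a in np.radians(range(-90,271,30)):
    p=world(.065*np.cos(a),.065*np.sin(a))
    print(np.degrees(a).round(),[ (None if (j:=ik([*p,.08],quat(TH+b)))is None else np.round(j,2)) for b in (-np.pi,-np.pi/2,0,)])
E
```

```text
ball [0.5543 0.1011 0.0504] 0.0026 [-0.0004  0.1406]
dial [0.5339 0.1655 0.0637] 0.0004 [0.0003 0.2082]
yel [0.52   0.2082 0.1076] 0.0004 [0.0003 0.2531]
crank [ 0.6043 -0.0972  0.1208] 0.0002 [-0.0144 -0.0634]
tin [0.07945903 0.25935663]
top [ 0.31097902 -0.01079711  1.15861308]
scene [1.1443087  0.18758038 0.95596925]
[[ 0.25 -0.    0.97]
 [-0.97  0.    0.25]
 [-0.   -1.   -0.  ]]
grip [ 0.41551913  0.52516072 -1.09245504  1.82072945  0.51782782  1.11785281
  1.02697756]
grip [ 0.28783699  0.43778432 -0.90610997  1.82561442  0.39053647  1.06861187
 -2.02020137]
-90.0 [array([ 0.47,  0.45, -0.49,  1.67,  0.24,  1.08, -1.35]), array([ 0.55,  0.47, -0.6 ,  1.67,  0.29,  1.09,  0.18]), array([ 0.87,  0.67, -1.1 ,  1.65,  0.63,  1.22,  1.52])]
-60.0 [array([ 0.43,  0.5 , -0.5 ,  1.61,  0.26,  1.1 , -1.39]), array([ 0.51,  0.53, -0.61,  1.6 ,  0.33,  1.12,  0.13]), array([ 0.81,  0.72, -1.1 ,  1.59,  0.67,  1.25,  1.48])]
-30.0 [array([ 0.39,  0.53, -0.53,  1.57,  0.29,  1.12, -1.45]), array([ 0.47,  0.55, -0.63,  1.57,  0.35,  1.14,  0.07]), array([ 0.75,  0.75, -1.1 ,  1.55,  0.69,  1.
[... 1117 characters left out ...]
.3 , -0.6 ,  1.88,  0.2 ,  1.02, -1.4 ]), array([ 0.59,  0.32, -0.66,  1.88,  0.22,  1.02,  0.15]), array([ 0.92,  0.47, -1.09,  1.87,  0.46,  1.09,  1.54])]
210.0 [array([ 0.52,  0.33, -0.54,  1.83,  0.2 ,  1.03, -1.35]), array([ 0.58,  0.35, -0.61,  1.83,  0.23,  1.03,  0.2 ]), array([ 0.94,  0.52, -1.09,  1.82,  0.51,  1.12,  1.56])]
240.0 [array([ 0.5 ,  0.39, -0.5 ,  1.76,  0.21,  1.05, -1.33]), array([ 0.57,  0.41, -0.59,  1.75,  0.26,  1.06,  0.21]), array([ 0.92,  0.6 , -1.09,  1.74,  0.57,  1.17,  1.55])]
270.0 [array([ 0.47,  0.45, -0.49,  1.67,  0.24,  1.08, -1.35]), array([ 0.55,  0.47, -0.6 ,  1.67,  0.29,  1.09,  0.18]), array([ 0.87,  0.67, -1.1 ,  1.65,  0.63,  1.22,  1.52])]
```

```bash
cat >> h.py <<'E'
T0={"top":(195/4+200-.375,322/4+160-.375),"scene":(585/4+255-.375,172/4+230-.375)}
def needle(n,disp,im=None):
    """needle angle from camera n, carriage displaced disp from first pictures"""
    if im is None: im=read_camera(n)
    C=onz(n,T0[n],.064)[:2]-disp*YD
    big=cv2.resize(im[...,:],None,fx=4,fy=4,interpolation=cv2.INTER_CUBIC)
    uv=proj(n,[*C,.064])
    h=cv2.cvtColor(big,cv2.COLOR_RGB2HSV)
    m=cv2.inRange(h,(0,90,70),(9,255,255))|cv2.inRange(h,(170,90,70),(180,255,255))
    ys,xs=np.nonzero(m); k=np.hypot(xs/4-.375-uv[0],ys/4-.375-uv[1])<15; 
    if k.sum()<20: return None,int(k.sum()),0
    P=np.array([onz(n,(x/4-.375,y/4-.375),.064)[:2] for x,y in zip(xs[k],ys[k])])
    r=P-C; k=np.linalg.norm(r,axis=1)<.031; r=r[k]
    v=r.mean(0); f=-YD
    a=np.arctan2(-(f[0]*v[1]-f[1]*v[0]),f@v)
    return round(float(a%(2*np.pi)),3),len(r),round(float(np.linalg.norm(v)),4)
def snap(n,name,roi,f=4):
    im=read_camera(n);x0,y0,x1,y1=roi
    cv2.imwrite(f"pics/{name}.png",cv2.resize(im[y0:y1,x0:x1,::-1],None,fx=f,fy=f,interpolation=cv2.INTER_CUBIC)); return im
E
python3 - <<'E'
from h import *
print(needle("top",0),needle("scene",0))
g=world(0,.2535); q=quat(TH)
move_ptp([*g,.18],q); print(read_t(),read_eef_pos())
command_gripper(.045)
move_straight([*g,.077],rate=.1); print(read_t(),read_eef_pos(),read_contact_force())
snap("top","grip_t",(200,160,390,300));snap("scene","grip_s",(330,180,480,300),5)
E
```

```text
(6.247, 136, 0.0134) (6.277, 58, 0.014)
3.4833 [0.51996395 0.20759917 0.17989008]
5.1417 [0.51996163 0.20873672 0.07763947] [0.52439287 0.12254825 0.11218125]
```

View pics/grip_s.png

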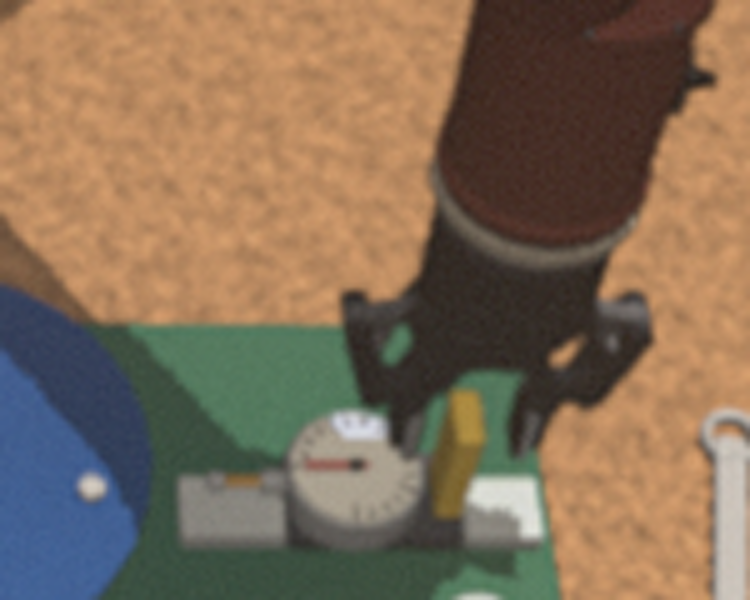

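View pics/grip_t.png

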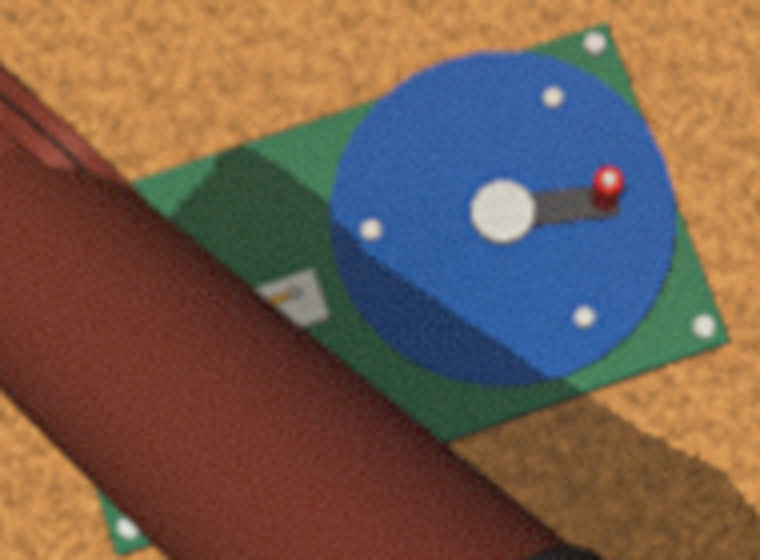

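The yellow grip stands between the fingers at about zoom (460,450), and the dial stays visible in the scene view with the needle at 0. The arm hides the dial from the top camera. I'll close and slide.

```bash
python3 - <<'E'
from h import *
command_gripper(0.0); print(read_grip_width(),read_contact_force(),read_t())
p0=read_eef_pos().copy(); print(p0,stand(p0))
for d in (.030,.040,.044):
    t=p0.copy(); t[:2]-=d*YD
    move_straight(t,rate=.06)
    dd=stand(p0)[1]-stand(read_eef_pos())[1]
    print(d,dd,needle("scene",dd),read_contact_force(),read_t())
snap("scene","sl1",(330,200,450,300),6)
np.save("p0.npy",p0)
E
```

```text
0.012982891282338137 [-2.03239003 -0.67021726  5.19893246] 5.625
[0.51967328 0.2084992  0.07737728] [1.36838437e-04 2.53500996e-01]
0.03 0.028692253819676078 (0.004, 126, 0.0133) [-2.65255563  4.52577342  0.6426487 ] 6.325
0.04 0.0388389189276869 (0.328, 105, 0.0147) [-2.79278598  4.20334147  1.02482254] 6.6917
0.044 0.042056437712032074 (1.254, 100, 0.0118) [-3.66378487  6.79133676  1.3507915 ] 6.9917
```

View pics/sl1.png

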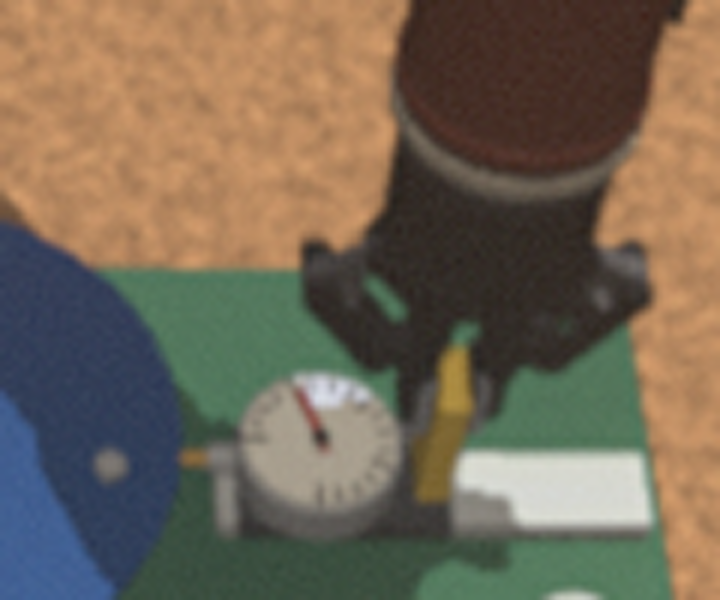

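```bash
python3 - <<'E'
from h import *
p0=np.load("p0.npy")
wait(.2); dd=stand(p0)[1]-stand(read_eef_pos())[1]; print(dd,needle("scene",dd))
t=p0.copy(); t[:2]-=.0455*YD
move_straight(t,rate=.05); wait(.3)
dd=stand(p0)[1]-stand(read_eef_pos())[1]
print(dd,needle("scene",dd),read_contact_force(),read_t())
command_gripper(.045); e=read_eef_pos()
print(read_t(),needle("scene",dd))
move_straight([e[0],e[1],.17],rate=.2); wait(.2)
print(read_t(),needle("scene",dd),needle("top",dd),read_contact_force())
snap("scene","sl2",(330,200,450,300),6)
np.save("dd.npy",dd)
E
```

```text
0.04207210358801455 (1.254, 101, 0.0118)
0.04300918634941367 (1.524, 121, 0.0123) [-2.97870287  7.49173121  0.66319482] 7.8917
8.3 (1.521, 138, 0.0136)Traceback (most recent call last):
  File "<stdin>", line 11, in <module>
  File "h.py", line 40, in needle
    P=np.array([onz(n,(x/4-.375,y/4-.375),.064)[:2] for x,y in zip(xs[k],ys[k])])
                ~~~^^^^^^^^^^^^^^^^^^^^^^^^^^^^
  File "h.py", line 8, in onz
    o,d=ray(n,uv); return o+d*(z-o[2])/d[2]
        ~~~^^^^^^
  File "h.py", line 4, in ray
    c=get_calibration(n); T=np.array(c["camera_from_world"])
ValueError: time passes only in moves, steps and waits
```

```bash
python3 - <<'E'
s=open('h.py').read()
s=s.replace("def ray(n,uv):\n    c=get_calibration(n)","_gc=get_calibration\n_C={n:{k:np.array(v) for k,v in _gc(n).items()} for n in('top','scene')}\ndef get_calibration(n): return _C[n]\ndef ray(n,uv):\n    c=get_calibration(n)")
open('h.py','w').write(s)
E
python3 - <<'E'
from h import *
p0=np.load("p0.npy")
dd=.0430; np.save("dd.npy",dd)
print(read_t(),read_eef_pos(),read_contact_force(),needle("scene",dd),needle("top",dd))
snap("scene","sl2",(330,200,450,300),6)
snap("top","sl2t",(200,160,390,300))
E
```

```text
9.2667 [0.53355899 0.16467176 0.16915095] [-0.08972811  0.03448555 -0.32724132] (1.537, 93, 0.015) (1.53, 7210, 0.0001)
```

View pics/sl2.png

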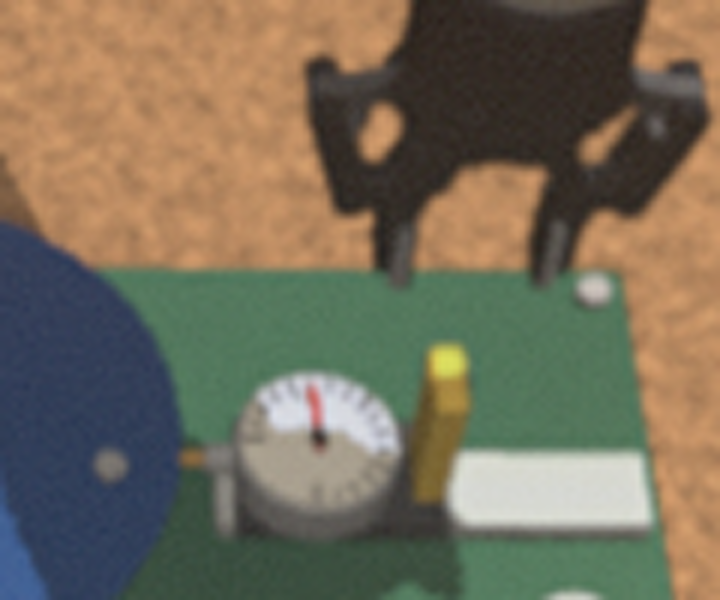

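View pics/sl2t.png

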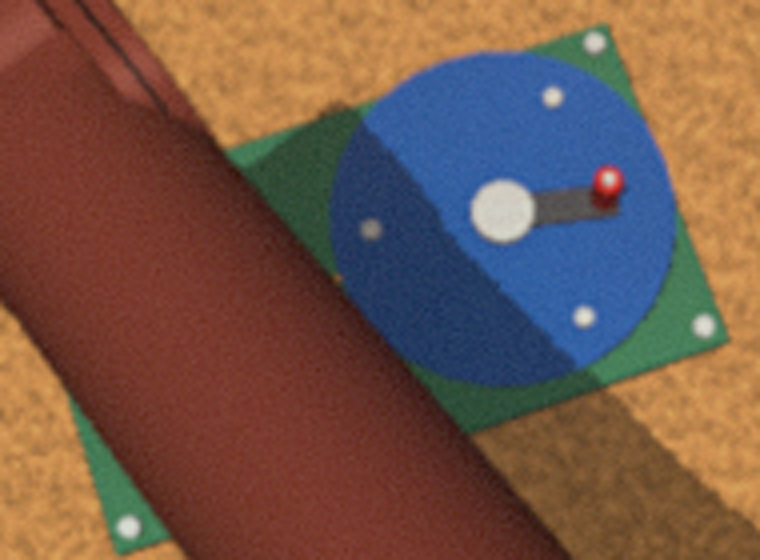

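```bash
python3 - <<'E'
from h import *
c=world(-.0144,-.0634); q=quat(TH-np.pi/2)
uv=proj("scene",[*(onz("scene",T0["scene"],.064)[:2]-.043*YD),.064]); print("dial centre px",uv,"hub seen",330+319/6-.4,200+437/6-.4)
e=read_eef_pos()
move_ptp([*c,.17],q); print(read_t(),read_eef_pos())
command_gripper(.05)
move_straight([*c,.079],rate=.12); print(read_t(),read_eef_pos(),read_contact_force())
print(needle("scene",.043),needle("top",.043))
snap("scene","cr_s",(250,180,450,330));snap("top","cr_t",(200,160,390,300))
E
```

```text
dial centre px [382.63831527 272.53654209] hub seen 382.7666666666667 272.43333333333334
10.525 [ 0.60430156 -0.09557903  0.17006931]
11.6583 [ 0.60487469 -0.09717667  0.07976858] [ 0.14408532 -0.08294052  0.10393766]
(1.534, 92, 0.0148) (1.509, 88, 0.0124)
```

View pics/cr_s.png

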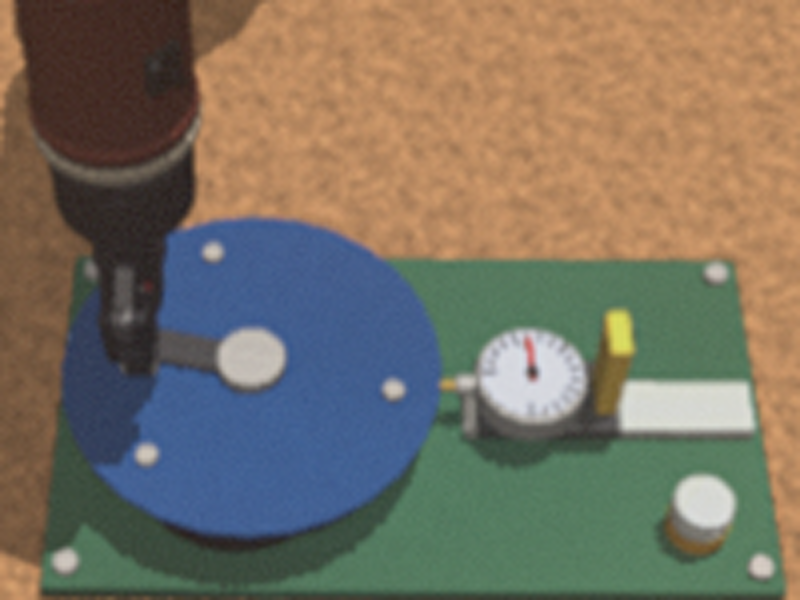

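View pics/cr_t.png

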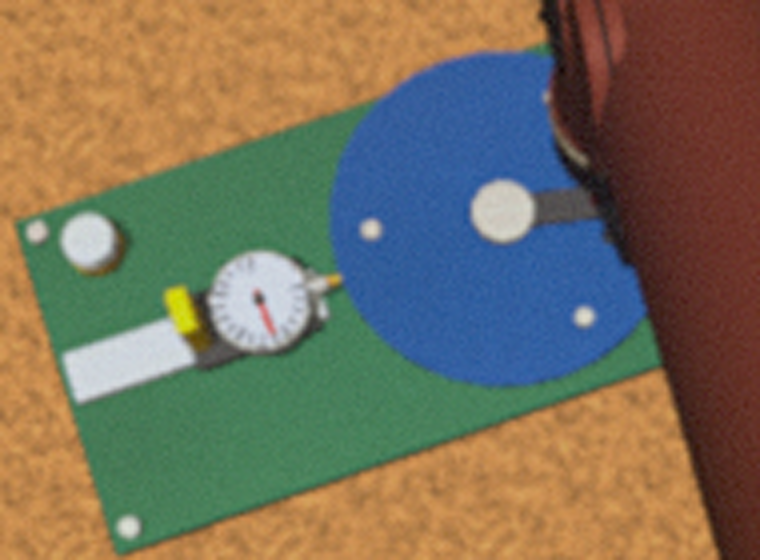

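Both cameras read the needle at 1.51–1.53 rad (about 5.1 mm). The crank sleeve lies between the fingers, so I'll grip it and turn, logging the needle as I go.

```bash
cat > turn.py <<'E'
from h import *
import json,os,sys
def turn(a0,a1,step=10,rate=.07,z=.079):
    log=json.load(open("log.json")) if os.path.exists("log.json") else []
    n=max(1,int(np.ceil(abs(a1-a0)/step)))
    for a in np.linspace(a0,a1,n+1)[1:]:
        r=np.radians(a); move_straight([*world(.065*np.cos(r),.065*np.sin(r)),z],rate=rate)
        e=read_eef_pos(); s=stand(e); act=np.degrees(np.arctan2(s[1],s[0])); act+=360*round((a-act)/360)
        ns=needle("scene",.043); nt=needle("top",.043); f=read_contact_force()
        log.append([a,act,ns[0],nt[0]]); json.dump(log,open("log.json","w"))
        print(round(a,1),round(act,1),"R%.1f"%(np.hypot(*s)*1000),ns,nt,np.round(f,1),round(read_t(),2),flush=True)
        if np.linalg.norm(f)>35: print("FORCE STOP"); break
E
python3 - <<'E'
from turn import *
command_gripper(0.0); e=read_eef_pos(); s=stand(e); a=np.degrees(np.arctan2(s[1],s[0]))
print(read_grip_width(),s,a,np.hypot(*s),read_contact_force())
turn(a,-40)
E
```

```text
0.016779139719565517 [-0.01415392 -0.06347604] -102.57020711939474 0.06503492113970177 [ 0.29424497 -0.04316799  3.99732417]
-93.6 -92.8 R65.0 (1.331, 105, 0.0145) (1.313, 114, 0.0144) [4.3 0.1 2.1] 12.66
-84.7 -84.2 R65.0 (1.334, 103, 0.0147) (1.314, 108, 0.0144) [3.6 0.6 3.9] 13.05
-75.8 -75.4 R64.9 (1.333, 104, 0.0145) (1.314, 108, 0.0147) [2.7 1.8 6.2] 13.44
-66.8 -66.5 R64.9 (1.332, 104, 0.0147) (1.314, 109, 0.0144) [2.4 1.  5.9] 13.83
-57.9 -57.6 R64.9 (1.333, 106, 0.0145) (1.315, 110, 0.0143) [1.  0.1 5.9] 14.22
-48.9 -48.7 R64.9 (1.333, 104, 0.0146) (1.315, 108, 0.0143) [1.  1.5 6.6] 14.62
-40.0 -39.9 R64.9 (1.332, 102, 0.0147) (1.314, 108, 0.0141) [-0.1  0.1  7.1] 15.01
```

Very clean. Base is about 1.33 rad (4.4 mm), and the start was on the flank of a small lump. I'll carry on around.

```bash
python3 - <<'E'
from turn import *
turn(-40,110)
E
```

```text
-30.0 -29.9 R64.9 (1.335, 108, 0.0146) (1.316, 109, 0.0145) [0.6 1.1 7.3] 15.42
-20.0 -20.4 R64.9 (2.344, 78, 0.0149) (2.382, 100, 0.013) [ 0.2 -0.1  6.8] 15.82
-10.0 -10.2 R64.9 (3.234, 63, 0.013) (3.272, 101, 0.0123) [ 1.1 -0.   7.8] 16.23
0.0 0.1 R64.8 (3.348, 42, 0.0127) (3.398, 107, 0.0126) [-0.1  0.6  8.4] 16.64
10.0 10.5 R64.9 (2.694, 87, 0.0127) (2.712, 124, 0.0136) [-0.8  1.3  6.8] 17.05
20.0 20.7 R64.9 (1.351, 87, 0.0143) (1.325, 101, 0.0147) [-1.8  1.5  9. ] 17.46
30.0 30.6 R64.9 (1.333, 108, 0.0146) (1.312, 113, 0.0144) [-1.4  1.6  7.9] 17.87
40.0 40.8 R64.9 (1.332, 108, 0.0146) (1.314, 107, 0.0145) [-3.   0.  10.1] 18.27
50.0 50.8 R64.9 (1.334, 108, 0.0146) (1.314, 115, 0.0142) [-2.3  0.8  9.8] 18.68
60.0 60.9 R64.9 (1.335, 111, 0.0146) (1.313, 110, 0.0146) [-3.4  0.5 10.6] 19.09
70.0 70.9 R65.0 (1.332, 106, 0.0145) (1.312, 117, 0.0144) [-2.8 -0.4 11.4] 19.5
80.0 80.9 R65.0 (1.333, 103, 0.0147) (1.317, 110, 0.0146) [-3.8 -1.5 10.8] 19.91
90.0 90.9 R65.0 (1.335, 106, 0.0149) (1.314, 114, 0.0143) [-2.7 -0.3 10.8] 20.32
100.0 100.9 R65.0 (1.333, 101, 0.0147) (1.313, 111, 0.0143) [-3.7 -1.2 11.1] 20.73
110.0 110.8 R65.1 (2.124, 87, 0.0138) (2.119, 98, 0.0111) [-1.2 -2.  10.8] 21.13
```

```bash
python3 - <<'E'
from turn import *
turn(110,335,step=11)
turn(335,355,step=4,rate=.05)
E
```

```text
120.7 121.6 R65.1 (2.495, 69, 0.0138) (2.515, 101, 0.0137) [-2.5 -3.2 10.9] 21.56
131.4 132.5 R65.1 (2.111, 105, 0.0141) (2.118, 101, 0.0113) [-2.4 -2.7 10.2] 21.98
142.1 143.0 R65.1 (1.331, 104, 0.0146) (1.311, 117, 0.0141) [-1.  -2.3  8.9] 22.41
152.9 153.6 R65.2 (1.333, 100, 0.0149) (1.316, 106, 0.0142) [ 0.4 -2.1  8.4] 22.83
163.6 164.2 R65.2 (1.334, 108, 0.0147) (1.314, 110, 0.0148) [ 1.4 -1.5  8.1] 23.26
174.3 174.9 R65.2 (1.335, 104, 0.0146) (1.312, 109, 0.0143) [ 1.7 -2.6  6.8] 23.68
185.0 185.5 R65.1 (1.332, 103, 0.0145) (1.312, 111, 0.0148) [ 2.2 -1.   6.7] 24.11
195.7 196.3 R65.2 (1.334, 104, 0.0147) (1.315, 104, 0.0145) [ 3.4 -1.2  6. ] 24.53
206.4 206.9 R65.1 (1.332, 104, 0.0147) (1.312, 109, 0.0143) [ 3.3 -0.9  5.1] 24.96
217.1 217.6 R65.1 (1.333, 108, 0.0146) (1.315, 108, 0.0144) [ 3.3 -0.7  5.1] 25.38
227.9 228.2 R65.1 (1.785, 79, 0.0137) (1.78, 111, 0.012) [ 3.  -0.8  6.6] 25.81
238.6 238.9 R65.1 (2.33, 77, 0.0151) (2.367, 138, 0.0129) [ 3.6 -0.9  5.5] 26.23
249.3 249.6 R65.0 (2.132, 69, 0.0129) (2.132, 114, 0.011) [ 3.2 -0.4  5.5] 26.66
260.0 260.3 R65.0 (1.333, 106
[... 322 characters left out ...]
104, 0.0146) (1.312, 104, 0.0142) [3.3 0.4 5.4] 28.78
313.6 313.9 R64.9 (1.331, 105, 0.0147) (1.316, 110, 0.0144) [2.7 0.8 6.6] 29.21
324.3 324.5 R64.9 (1.333, 104, 0.0146) (1.314, 103, 0.0145) [1.5 0.9 6.9] 29.63
335.0 335.0 R64.8 (1.75, 87, 0.0139) (1.742, 82, 0.0108) [ 1.1 -0.4  7.2] 30.06
339.0 338.2 R64.9 (2.179, 77, 0.0144) (2.191, 112, 0.0136) [-0.  -2.4  8.8] 30.41
343.0 341.9 R64.8 (2.614, 85, 0.0156) (2.63, 86, 0.0138) [-0.2 -3.3  7.6] 30.76
347.0 345.9 R64.8 (2.981, 41, 0.0134) (3.007, 114, 0.0139) [ 1.5 -2.1  7.2] 31.11
351.0 350.0 R64.8 (3.244, 59, 0.0125) (3.281, 97, 0.0123) [ 2.6 -2.3  7.5] 31.46
355.0 354.1 R64.8 (3.369, 32, 0.0108) (3.425, 114, 0.0127) [ 1.5 -2.6  6.7] 31.81
```

```bash
python3 - <<'E'
from turn import *
turn(355,357.4,rate=.03)
wait(.2); print(needle("top",.043))
command_gripper(.05); wait(.1); print(needle("top",.043),needle("scene",.043))
e=read_eef_pos(); move_straight([e[0],e[1],.2],rate=.15); wait(.5)
print(needle("top",.043),needle("scene",.043),read_contact_force(),read_joint_vel().round(4),read_t())
snap("scene","end_s",(250,180,450,330));snap("top","end_t",(200,160,390,300))
im=read_camera("top"); cv2.imwrite("pics/end_full.png",im[:,:,::-1])
E
```

```text
357.4 356.3 R64.8 (3.385, 28, 0.0138) (3.453, 120, 0.0131) [ 2.1 -1.9  6.3] 32.16
(3.454, 122, 0.0131)
(3.448, 104, 0.0125) (3.39, 32, 0.0139)
(3.446, 103, 0.0127) (3.384, 29, 0.0138) [-0.78221449 -0.74693186  0.4440867 ] [-0.0001 -0.0013  0.0014 -0.0002 -0.0002 -0.0004 -0.0014] 34.5833
```

View pics/end_s.png

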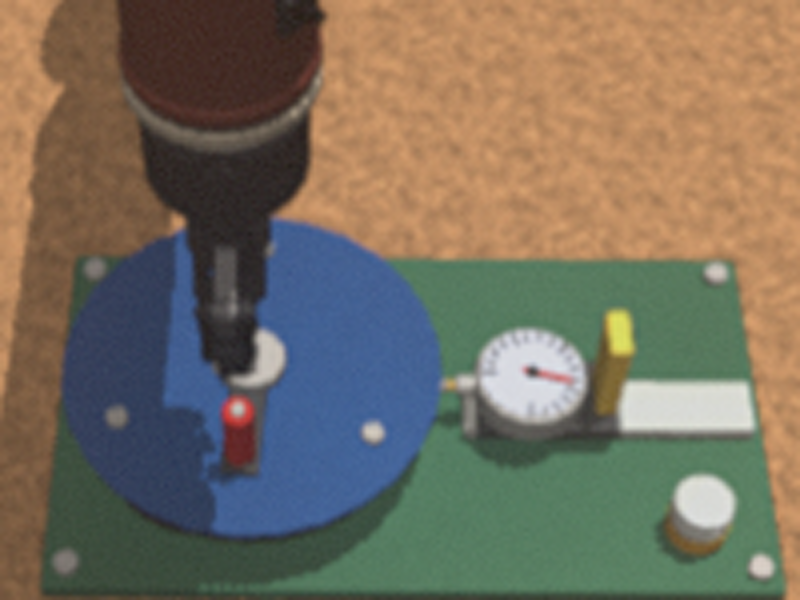

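View pics/end_full.png

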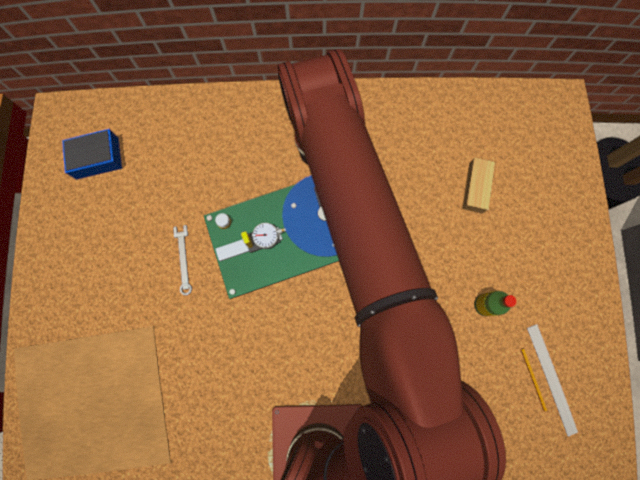

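```bash
python3 - <<'E'
from h import *
wait(.3); print(read_contact_force(),read_eef_pos(),read_t(),needle("top",.043))
job_done()
E
```

```text
[-0.27277951 -0.13337442  0.48034429] [ 0.66083343 -0.01507825  0.20001762] 35.0333 (3.445, 99, 0.0124)
the job is handed in; nothing more can be done
```

I finished the task and handed the job in at about 35 s; the hand-in gives no verdict.

- **Indicator:** I slid it about 43 mm by the yellow grip and let go. The needle read 1.51–1.53 rad in both cameras, about 5.1 mm of plunger travel. That is above the 1.35 rad limit, but on the low side of the allowed band.
- **Turn:** I turned the crank counter-clockwise through about 459°, from −103° to +356° in the stand frame. Images taken every 2–11° showed the needle between about 1.31 and 3.45 rad, so the plunger stayed pressed and well short of bottoming out at 4.8 rad.
- **Lumps:** I found the highest, about 7 mm, with the crank at about −3.5°. The other two, about 3.5–4 mm, were near 121° and 241°.
- **Final state:** The wheel stands with the highest spot against the plunger. The needle read about 3.45 rad from above, 7.1 mm above the round part of the tyre, which puts the radius at about 107 mm. It held steady after release.
- **Bystanders and gripper:** The tin, glue, offcut and spanner look unmoved in the last picture. The gripper is about 80 mm above the crank.

**Disagreements:**
- At the peak the scene camera read 3.38 rad against 3.45 from the top camera, a gap of about 0.2 mm. I put this down to few visible needle pixels.
- The force reading after lifting clear was about 1 N, falling to 0.6 N. I took this as sensor noise, since the pictures show the gripper touching nothing.

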